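# Cam-lock the closing board of a potting tray

### The job

Close the open front of the wooden potting tray: slide the loose closing board gently straight in until its bolt's upright end stops in the mouth of the steel cam disc, then turn the disc clockwise by its upright knob, about half a turn, until the hook has drawn the board firmly tight against the two rubber strips. Stop when the knob goes stiff and do not force it; let go with everything at rest, and leave the pots, mister, widger and sieve where they are.

Things in the scene. Friction and masses are not known exactly. Their poses are not given: they have to be found in the camera images.
- tray: Oak and plywood potting tray screwed to the bench, open in front. Origin: bench level, on the cam disc's axis; +x from the open front into the tray, z up. Floor 12 mm thick, x -200 to 120, y +-118 mm. Side walls at y +-104 (14 thick) from x -76, back wall at x 112, tops 45 mm up. In front, guide cheeks with inner faces at y +-103, tops 38 mm up, x -198 to -80: the board slides between them.
- fork (a point): Point on the tray's axis between the two flared front tips of the steel fork that guides the bolt, 74.5 mm in front of the disc's axis (tray -x), 18 mm up. The slot narrows from 31 to 14 mm by 58 mm before the axis and runs on to 38 mm; fork tops 22 mm up.
- seal: Two black rubber strips, 14 mm wide, 12 to 45 mm above the bench, on the front ends of the tray's side walls. Origin and axes as the tray's; their front faces start at x = -80 mm in the tray's frame, so the board touches them with its origin at x = -92 mm. Together they yield about 1 mm per 30 N: a tight board has gone 0.5 to 1.5 mm past first touch.
- board: Loose oak board, 24 mm thick (x), 200 wide (y), 68 high, about 0.45 kg, standing on the tray's floor in front, nearly parallel to the strips. Origin: centre of its underside, 12 mm above the bench; +x into the tray. Grip it by its top edge across the thickness; slid, it drags with 2 to 4 N (more if pressed down; lifting it 2 to 3 mm does no harm). A flat steel bolt sticks out of its +x face.
- board_top (a point): Centre of the board's top edge, 80 mm above the bench. The bolt (10 mm wide, 2 to 9 mm above the underside) ends in an upright steel pin, 10 mm across, top 22 mm above the underside, its axis about 65.5 mm ahead (+x) of this point. The bolt was screwed in by hand: this length differs by up to 2.5 mm either way, so the stop must be felt; 6 N is enough.
- disc: Steel cam disc, 112 mm across, top 36 mm above the bench. Origin: its axis at bench level; its -x points out of its mouth, which leads into a spiral slot. At the start the mouth faces the tray's open front within 0.2 rad: the pin can enter. A lobe halts the pin 36 mm from the axis (board origin at x = -101.5 +-2.5 mm in the tray's frame). Pin and disc must never press on each other with more than 80 N.
- cam_knob (a point): Top centre of the disc's upright round steel knob, 14 mm across, 36 to 82 mm above the bench, 41 mm from the axis; at the start on the tray's +y side. Turned clockwise from above, the hook draws the pin in 5 mm per rad. Pushing it takes 1 to 5 N (more if it rubs in gripping fingers that do not turn with it); tight comes after 2.1 to 3.9 rad: stop at about 10 N, well short of 15; it eases back a little.
- mister: Yellow plastic plant mister, 72 mm across, 141 mm tall; origin under its centre.
- widger: Flat stainless widger lying on the bench, about 205 mm long, 18 mm wide; origin under its middle.
- sieve: Lime-green plastic sieve, 184 mm across, 55 mm tall; origin under its centre.
- pots: Two nested clay pots standing upright, 94 mm across, 102 mm tall together; origin under their centre.
Mind the look-alikes: they are no part of the job. What is shaped like the board but pink or purple is not meant.

How it is judged:
On the way, in this order (a step that is already met when the one before it is completed fails the run):
1. the board is slid in until its pin is in the mouth, the disc not yet turned (x of board in the frame of tray above -0.108 m and y of cam_knob in the frame of tray above 0.033 m), for 0.1 s.
2. the hook has drawn the board onto the strips (y of cam_knob in the frame of tray below -0.018 m and contact force between board and disc above 5 N and contact force between board and seal above 5 N), for 0.1 s.
At the end, for the whole second after the job is handed in: The knob is more than 18 mm to the tray's -y side; the hook holds the pin and the board presses on the rubber strips, each with over 5 N; the board is square within 0.06 rad, its origin beyond x = -93.5 mm in the tray's frame, and at rest (all of step 2 and angle between the x axis of board and the x axis of tray, either way round below 0.06 rad and x of board in the frame of tray above -0.0935 m and linear speed of board below 0.01 m/s); the robot touches nothing.
It fails at once if the pin and the disc press on each other with more than 80 N (rammed or overtightened) (contact force between board and disc above 80 N).
It fails at once if a bystander is moved more than 30 mm (distance of any of pots, mister, widger, sieve from where it was at the start of the episode above 0.03 m).
It also fails if it takes over 72 s, if anything falls off the work surface, if the arm or the gripper's body presses on something with over 40 N, if the wrist force passes 120 N, or if a joint passes its speed limit or range.

### The arm

A 6-joint arm with a two-finger parallel gripper is mounted at the origin on the work surface. World frame = base frame: x ahead of the robot, y to its left, z up, the work surface at z = 0. Lengths are in m, angles in rad, forces in N, time in s.
With the tool pointing down it reaches from about 0.3 to 0.75 m from the base axis. Payload 8.5 kg.
Tool frame: the origin (TCP) lies midway between the tips of the shut fingers; the grasp point (between the pads) lies 19 mm behind it (grasp_offset is the distance from the TCP to the grasp point, in m); z points along the fingers, y is the direction in which the jaws open and shut (so a half turn about z gives the same grasp; the last joint's range is limited). The gripper opens to 85 mm and grips with 20 to 120 N. Pads are 22 mm wide; open, the fingers measure 114 mm over their backs; the gripper's body (76 mm by 85 mm) begins 54 mm behind the grasp point. The pads swing forward as they close: fully open they stand 13 mm farther back than shut.
Start: joints at [-1.563, 0.381, 1.297, -0, 1.464, -0.215], TCP at [0.122, -0.536, 0.231] pointing down, gripper open.
Joint ranges: [-3.11, 3.11], [-0.89, 2.33], [0.22, 2.48], [-1.42, 4.56], [0.17, 2.85], [-2.88, 2.88]. Speed limits (rad/s): [2.39, 2.39, 3.14, 3.14, 3.14, 3.14].

### API

Orientations are given as a unit quaternion [x, y, z, w].
In Python, from rig import * gives the robot as it stands.
- The arm moves only by the shell command python3 -m jog 'ROWS' [FORCE]. ROWS is JSON, a list of rows, each a list of 3 entries, a list of its own where there are three numbers: the shift along the tool's x, y, z in m, then the turn, a rotation vector about the tool's x, y, z in rad, then the closure, from 0 (fully open) to 1 (shut). In form: [[[x, y, z], [wx, wy, wz], grip], ...]. A call has 1 to 20 rows; each row is the pose to reach, as a shift and turn from the pose commanded when the call began, along the tool's axes at that moment; what a row does not reach only later rows make up. A row lasts 1/8 s, in which the tool goes at most 62.5 mm and 10.7 degrees, less where a joint would pass 70% of its speed; a pose out of reach is approached as far as the arm can. A call with a gripper value outside its range is refused whole. The fingers move at their own pace and stop on an object; FORCE is the grip in N (left out, the last holds). Time passes only in rows, so rows that repeat a pose let the fingers close. It gives the time, the measured TCP pose, the force and the opening at its end, in the units of the state.
- get_obs(): the state, without advancing time (a new reading comes with each control period).
- camera(name): name is "scene" or "top"; returns a dict with "image" (384x512x3 uint8, red, green, blue), "fx", "fy", "cx", "cy" (pixels), "k1" (the pictures are not rectified: a ray, as slopes to the right and down, at radius r is drawn at 1 + k1 r^2 times it, then the intrinsics apply), "R" (3x3) and "t" (3): a world point X has camera coordinates R X + t. Camera axes: x right, y down, z forward; pixel columns grow to the right and rows downward; lengths in m; the calibration is good to about 2 mm. A picture is of the moment at which its call begins. There is no depth.
- hand_in(): hands the job in, once; it reports no verdict.
Trained networks look in a picture, given as the dict that the camera call returned (one of the last four; its "shot" number tells which), for a name from the list of things; names that differ only in an ending like _2 or _b are one class to them, and where a whole thing is asked for, a point or a joint stands for the part that bears it (a point fixed in the world has none). Each returns a list of dicts, best first, with "conf" (0 to 1); they miss things now and then, are a little off and sometimes report something else, mostly with a low value. They report only what shows in the picture. A call takes as long as a camera call. They do not tell look-alikes from the thing itself.
- silhouettes(label, picture): "pixels" (384x512 bool, what is visible of it) and "extent" ([left, top, right, bottom] in pixels, round what is visible of it).
- mark_of(label, picture): "position" ([row, column] in pixels: a listed point, or the origin of a listed thing).
The state is a dict: "time": time; "joint_positions": joint angles; "dq": joint speeds; "effort": joint torques, N m; "position": TCP position; "tool_rot": TCP orientation; "force": force on the tool from outside, world axes, zero at the start; "ft_torque": the same for the moment, N m; "opening": finger opening in m.
Only numpy, scipy, OpenCV 4.12 (cv2) and the standard library are available. Lean on these libraries where they do the work, as an engineer would, in place of code of your own. Each camera call takes 0.05 s, during which the arm holds its last target.

## Working session

There is one attempt and no reset: what is moved stays moved. The work goes in short steps, Python scripts to look and compute and a shell command to move; the robot and the scene stay as the last step left them, time stands still between calls to the robot, and variables do not carry over. Pictures are saved under pics/ and viewed, and the job is handed in when it is done.

```bash
ls; mkdir -p pics
cat > h.py <<'E'
from rig import *
import numpy as np, cv2
def und(p,c):
    x=(p[0]-c["cx"])/c["fx"]; y=(p[1]-c["cy"])/c["fy"]
    rd=np.hypot(x,y); r=rd
    for _ in range(30): r=rd/(1+c["k1"]*r*r)
    s=r/rd if rd>0 else 1
    return x*s,y*s
def ray(p,c):
    x,y=und(p,c); R=np.array(c["R"]);t=np.array(c["t"])
    return -R.T@t, R.T@np.array([x,y,1.])
def atz(p,c,z):
    o,d=ray(p,c); return o+d*(z-o[2])/d[2]
def proj(X,c):
    q=np.array(c["R"])@np.array(X)+np.array(c["t"]); x,y=q[:2]/q[2]; r2=x*x+y*y; k=1+c["k1"]*r2
    return np.array([c["fx"]*x*k+c["cx"],c["fy"]*y*k+c["cy"]])
def tri(p1,c1,p2,c2):
    o1,d1=ray(p1,c1);o2,d2=ray(p2,c2); d1/=np.linalg.norm(d1);d2/=np.linalg.norm(d2)
    s=np.linalg.lstsq(np.c_[d1,-d2],o2-o1,rcond=None)[0]
    a=o1+d1*s[0];b=o2+d2*s[1]; return (a+b)/2,np.linalg.norm(a-b)
def save(im,n): cv2.imwrite("pics/"+n,cv2.cvtColor(np.ascontiguousarray(im),cv2.COLOR_RGB2BGR))
E
python3 - <<'E'
from h import *
np.set_printoptions(precision=4,suppress=True)
cs={n:camera(n) for n in("scene","top")}
for n,c in cs.items():
    save(c["image"],n+"0.png"); print(n,c["fx"],c["k1"],-np.array(c["R"]).T@np.array(c["t"]))
for l,z in dict(tray=0,fork=.018,board=.012,board_top=.08,disc=0,cam_knob=.082,mister=0,widger=0,sieve=0,pots=0).items():
    for n,c in cs.items():
        for d in mark_of(l,c)[:3]:
            r,k=d["position"]; print(l,n,round(d["conf"],2),np.round([k,r],1),atz((k,r),c,z))
o=get_obs(); print(o)
E
```

```text
pics
scene 376.6701757538038 -0.02891174759223349 [1.0765 0.689  0.708 ]
top 421.43392812807826 0.03583420609896528 [0.3343 0.0192 1.248 ]
tray scene 0.98 [217.5 229.4] [ 0.6251 -0.0043  0.    ]
tray scene 0.64 [253.8 197.1] [ 0.4427 -0.0622  0.    ]
tray top 0.69 [267.9 162. ] [ 0.6256 -0.0238  0.    ]
fork scene 0.78 [229.1 210.9] [ 0.5613 -0.0343  0.018 ]
fork top 0.58 [270.8 185.8] [ 0.5489 -0.0295  0.018 ]
board scene 0.89 [248.1 145.5] [ 0.2518 -0.3294  0.012 ]
board scene 0.89 [223.2 325.4] [0.8043 0.2733 0.012 ]
board scene 0.77 [249.4 197.2] [ 0.4647 -0.0576  0.012 ]
board top 0.88 [173.8 111.6] [0.7878 0.2593 0.012 ]
board top 0.58 [282.  210.2] [ 0.476  -0.0604  0.012 ]
board_top scene 0.77 [250.5 180.4] [ 0.467  -0.0505  0.08  ]
board_top scene 0.73 [249.9 127.2] [ 0.2335 -0.3419  0.08  ]
board_top scene 0.67 [221.8 305.2] [0.805  0.2732 0.08  ]
board_top top 0.66 [167.3 101.4] [0.7942 0.2649 0.08  ]
board_top top 0.64 [282.3 211.3] [ 0.4651 -0.0568  0.08  ]
disc scene 0.67 [219.3 224.9] [ 0.6095 -0.0174  0.    ]
disc top 0.77 [264.1 159.7] [ 0.633  -0.0125  0.    ]
cam_k
[... 433 characters left out ...]
607  0.    ]
sieve scene 0.67 [386.4 281.9] [0.4127 0.4192 0.    ]
sieve top 0.85 [119.8 239.8] [0.4035 0.4163 0.    ]
pots scene 0.94 [206.5 153.5] [ 0.4038 -0.3934  0.    ]
pots top 0.68 [391.9 228.9] [ 0.4135 -0.3833  0.    ]
{'time': 1.1, 'joint_positions': array([-1.5633,  0.3806,  1.2974, -0.    ,  1.4636, -0.2153]), 'dq': array([-0.0003, -0.0015, -0.001 , -0.0002, -0.0015,  0.0013]), 'effort': array([  0.0008, -44.8325, -23.1461,  -0.0002,   0.0007,  -0.    ]), 'position': array([ 0.1215, -0.5364,  0.2313]), 'tool_rot': array([ 0.9938,  0.1112, -0.    , -0.    ]), 'force': array([0.0066, 0.8934, 0.3969]), 'ft_torque': array([ 0.0394,  0.0213, -0.019 ]), 'opening': 0.08552436285353227}
```

View images.

Run:
```python
import cv2
a=cv2.imread("pics/scene0.png");b=cv2.imread("pics/top0.png")
cv2.imwrite("pics/topcrop.png",cv2.resize(b[90:270,190:340],None,fx=3.3,fy=3.3,interpolation=cv2.INTER_CUBIC))
cv2.imwrite("pics/scenecrop.png",cv2.resize(a[110:280,150:340],None,fx=3.4,fy=3.4,interpolation=cv2.INTER_CUBIC))
```

```text
(no output)
```

View pics/scene0.png

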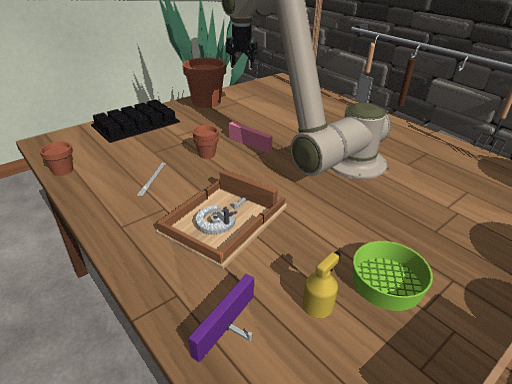

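View pics/top0.png

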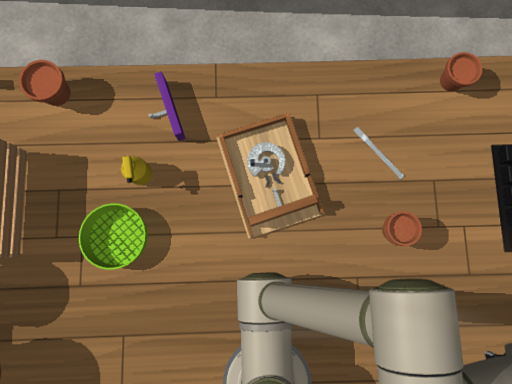

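View pics/topcrop.png

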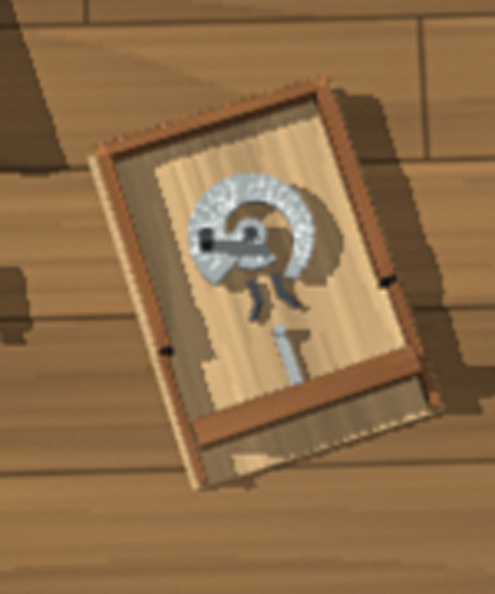

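View pics/scenecrop.png

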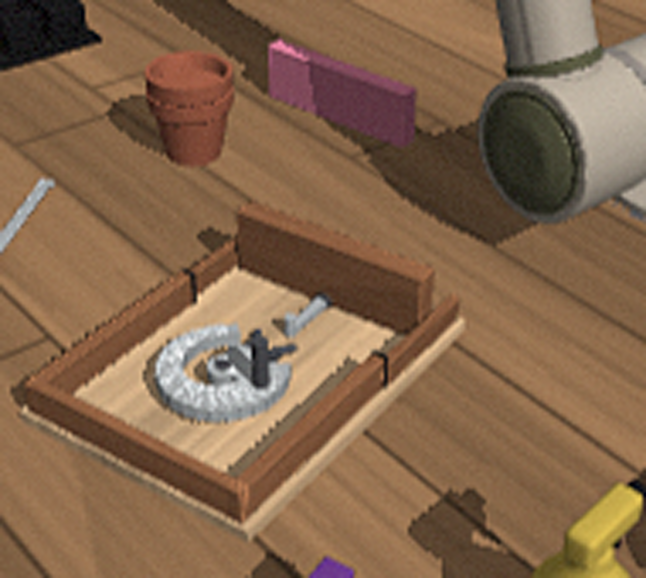

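Run:
```python
from h import *
from scipy.optimize import least_squares
np.set_printoptions(precision=4,suppress=True)
ct=camera("top");cs=camera("scene")
T=lambda x,y:(190+x/3.3,90+y/3.3)
S=lambda x,y:(150+x/3.4,110+y/3.4)
obs=[(T(93,152),ct,(.119,.111,.045)),(T(325,80),ct,(.119,-.111,.045)),(T(165,352),ct,(-.078,.104,.045)),(T(386,282),ct,(-.078,-.104,.045)),
(T(197,488),ct,(-.2,.118,.012)),(T(440,410),ct,(-.2,-.118,.012)),
(S(192,272),cs,(-.078,-.104,.045)),(S(381,356),cs,(-.078,.104,.045)),(S(244,486),cs,(.119,.111,.045)),(S(28,380),cs,(.119,-.111,.045)),
(S(465,322),cs,(-.2,.118,.012)),(S(252,528),cs,(.12,.118,.012)),(S(25,408),cs,(.12,-.118,.012))]
def W(p,X): 
    c,s=np.cos(p[2]),np.sin(p[2]); return np.array([p[0]+c*X[0]-s*X[1],p[1]+s*X[0]+c*X[1],X[2]])
f=lambda p:np.concatenate([proj(W(p,X),c)-np.array(u) for u,c,X in obs])
r=least_squares(f,[.63,-.01,.3],loss="soft_l1");print(r.x);print(f(r.x).reshape(-1,2))
p=r.x
for n,X in dict(fork=(-.0745,0,.018),knob=(0,.041,.082)).items(): print(n,W(p,X),proj(W(p,X),ct),proj(W(p,X),cs))
def inv(q): 
    d=q[:2]-p[:2];c,s=np.cos(p[2]),np.sin(p[2]);return np.array([c*d[0]+s*d[1],-s*d[0]+c*d[1]])
# knob top & board top edge corners in top crop
for n,u,z in [("knobTop",T(205,236),.082),("bL near top",T(203,445),.08),("bL far",T(195,417),.08),("bR far",T(413,345),.08),("bR near",T(424,376),.08),("pin",T(280,330),.034)]:
    q=atz(u,ct,z);print(n,q,inv(q))
for n,u,z in [("b",S(241,205),.08),("b",S(433,268),.08),("knob",S(257,333),.082),("pintop",S(290,318),.034)]:
    q=atz(u,cs,z);print("scene",n,q,inv(q))
for n in ("board","board_top"):
  for d in silhouettes("board",ct)[:2]: print(d["conf"],d["extent"]); break
```

```text
[ 0.6179 -0.0155  0.2865]
[[-0.854  -1.1029]
 [ 0.028  -1.3345]
 [-0.2679  0.3452]
 [ 0.8832 -0.2113]
 [-1.4795  1.6941]
 [ 1.2327  0.4417]
 [-0.3497 -0.7232]
 [ 0.5309 -1.2969]
 [-0.1179  1.696 ]
 [-0.5298 -0.1057]
 [ 0.735  -1.2355]
 [-0.0809  0.1502]
 [-0.1335  0.0385]]
fork [ 0.5465 -0.0366  0.018 ] [273.2059 186.5372] [232.6236 208.6592]
knob [0.6064 0.0238 0.082 ] [252.1184 162.4273] [227.9354 208.9301]
knobTop [0.609  0.0237 0.082 ] [0.0025 0.0402]
bL near top [0.4298 0.0299 0.08  ] [-0.1677  0.0967]
bL far [0.4535 0.0361 0.08  ] [-0.1432  0.0959]
bR far [ 0.5099 -0.1506  0.08  ] [-0.1418 -0.0991]
bR near [ 0.4831 -0.1586  0.08  ] [-0.1698 -0.0992]
pin [ 0.5333 -0.0403  0.034 ] [-0.0882  0.0001]
scene b [ 0.504  -0.1532  0.08  ] [-0.1482 -0.0999]
scene b [0.4331 0.0334 0.08  ] [-0.1635  0.0991]
scene knob [0.6088 0.0163 0.082 ] [0.0002 0.0331]
scene pintop [ 0.5375 -0.0349  0.034 ] [-0.0827  0.0041]
0.94 [153.0, 72.6, 186.1, 142.5]
0.94 [153.0, 72.6, 186.1, 142.5]
```

Board candidates in the top view: the oak board in the tray at (282,211) and the purple one at (172,105). The pink one shows at scene (250,137). The oak board, standing inside the tray with its bolt pointing at the fork (close crop checked), is the right one. The tray fit has residuals under 2 px. Its origin is (0.618, -0.0155), yaw 0.287, and the board is at x of about -0.156 and square. Now moving above the board.

```bash
python3 -m jog '[[[0.03,-0.026,0],[0,0,-0.11],0],[[0.065,-0.057,0],[0,0,-0.24],0],[[0.1,-0.088,0],[0,0,-0.37],0],[[0.135,-0.118,0],[0,0,-0.5],0],[[0.17,-0.149,0],[0,0,-0.63],0],[[0.205,-0.179,0],[0,0,-0.76],0],[[0.24,-0.21,0],[0,0,-0.89],0],[[0.275,-0.241,0],[0,0,-1.02],0],[[0.31,-0.271,0],[0,0,-1.15],0],[[0.345,-0.302,0],[0,0,-1.27],0],[[0.38,-0.333,0.01],[0,0,-1.4],0],[[0.412,-0.361,0.02],[0,0,-1.52],0],[[0.444,-0.3885,0.04],[0,0,-1.634],0],[[0.444,-0.3885,0.05],[0,0,-1.634],0],[[0.444,-0.3885,0.05],[0,0,-1.634],0],[[0.444,-0.3885,0.05],[0,0,-1.634],0]]' 30
python3 - <<'E'
from h import *
np.set_printoptions(precision=4,suppress=True)
o=get_obs();print(o["joint_positions"],o["time"],o["force"])
c=camera("scene");save(cv2.resize(c["image"][60:290,130:350],None,fx=2.6,fy=2.6),"s1.png")
E
```

```text
time: 3.3
position: [0.4686, -0.0603, 0.182]
tool_rot: [0.6, 0.8, 0.0, 0.0]
force: [0.0, -0.6, 0.3]
opening: 0.0855
[-0.3793  0.292   1.5884 -0.0001  1.2601 -0.6632] 3.3 [ 0.0328 -0.5536  0.289 ]
```

View pics/s1.png

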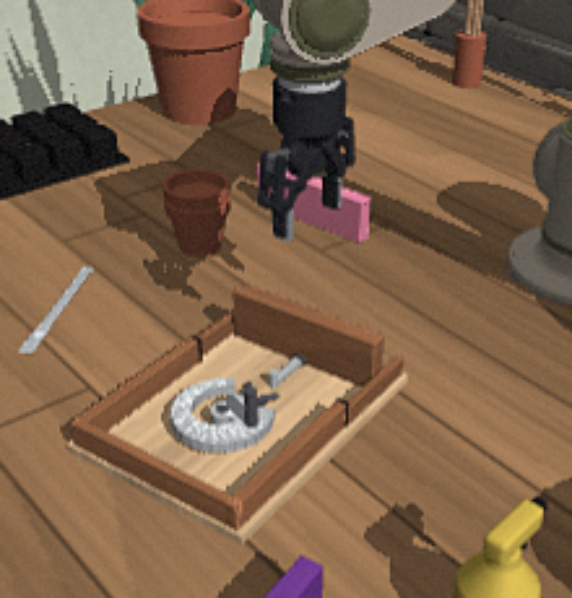

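The gripper is open at about (305,190) in the crop, with its jaws across the board's thickness and the board centred below it. Descending and gripping.

```bash
python3 -m jog '[[[0,0,0.04],[0,0,0],0],[[0,0,0.08],[0,0,0],0],[[0,0,0.115],[0,0,0],0],[[0,0,0.134],[0,0,0],0],[[0,0,0.134],[0,0,0],0],[[0,0,0.134],[0,0,0],0.5],[[0,0,0.134],[0,0,0],0.7],[[0,0,0.134],[0,0,0],0.8],[[0,0,0.134],[0,0,0],0.8],[[0,0,0.134],[0,0,0],0.8],[[0,0,0.134],[0,0,0],0.8]]' 40
python3 - <<'E'
from h import *
np.set_printoptions(precision=4,suppress=True)
o=get_obs();print(o["joint_positions"],o["time"],o["force"],o["ft_torque"])
c=camera("scene");save(cv2.resize(c["image"][110:280,150:340],None,fx=3.,fy=3.),"s2.png")
E
```

```text
time: 4.72
position: [0.4692, -0.0595, 0.0479]
tool_rot: [0.599, 0.801, 0.0, 0.001]
force: [0.0, -0.2, 6.3]
opening: 0.0232
[-0.3773  0.4828  1.7668  0.0001  0.8904 -0.6633] 4.725 [ 0.0402 -0.1703  6.349 ] [ 0.009  -0.0853 -0.17  ]
```

View pics/s2.png

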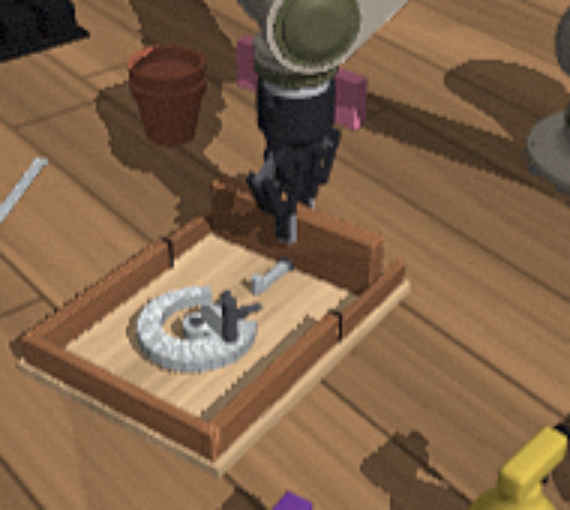

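Gripped at 23 mm opening with the bolt aimed at the fork. Lifting about 2 mm and sliding in.

```bash
python3 -m jog '[[[0,0,-0.002],[0,0,0],0.8],[[0,0.004,-0.002],[0,0,0],0.8],[[0,0.01,-0.002],[0,0,0],0.8],[[0,0.016,-0.002],[0,0,0],0.8],[[0,0.021,-0.002],[0,0,0],0.8],[[0,0.025,-0.002],[0,0,0],0.8],[[0,0.029,-0.002],[0,0,0],0.8],[[0,0.032,-0.002],[0,0,0],0.8],[[0,0.032,-0.002],[0,0,0],0.8]]'
python3 - <<'E'
from h import *
np.set_printoptions(precision=4,suppress=True)
o=get_obs();print(o["time"],o["force"],o["ft_torque"])
E
python3 -m jog '[[[0,0.003,0],[0,0,0],0.8],[[0,0.006,0],[0,0,0],0.8],[[0,0.009,0],[0,0,0],0.8],[[0,0.011,0],[0,0,0],0.8],[[0,0.011,0],[0,0,0],0.8]]'
python3 - <<'E'
from h import *
np.set_printoptions(precision=4,suppress=True)
o=get_obs();print(o["time"],o["force"],o["ft_torque"])
c=camera("scene");save(cv2.resize(c["image"][110:280,150:340],None,fx=3.,fy=3.),"s3.png")
c=camera("top");save(cv2.resize(c["image"][90:270,190:340],None,fx=3.,fy=3.),"t3.png")
E
```

```text
time: 5.9
position: [0.4995, -0.0503, 0.0493]
tool_rot: [0.599, 0.801, 0.0, 0.0]
force: [0.2, -0.5, -3.8]
opening: 0.0236
5.9 [ 0.1562 -0.4519 -3.8169] [0.0264 0.0426 0.0325]
time: 6.52
position: [0.5101, -0.0472, 0.0493]
tool_rot: [0.599, 0.801, 0.0, 0.0]
force: [-0.5, 0.2, -4.2]
opening: 0.0234
6.525 [-0.4655  0.1853 -4.2251] [ 0.0012 -0.0048 -0.0247]
```

View pics/s3.png

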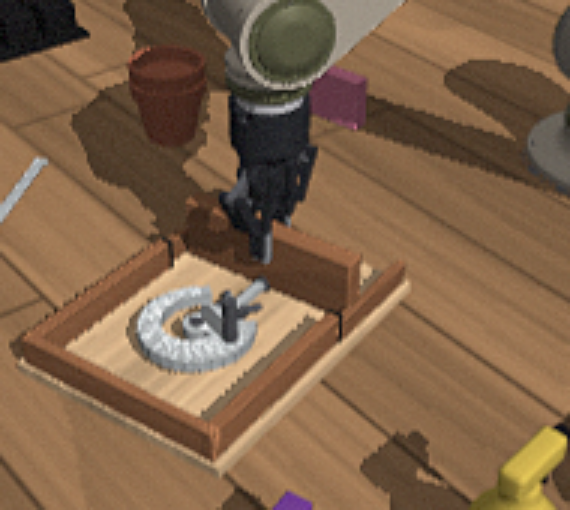

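View pics/t3.png

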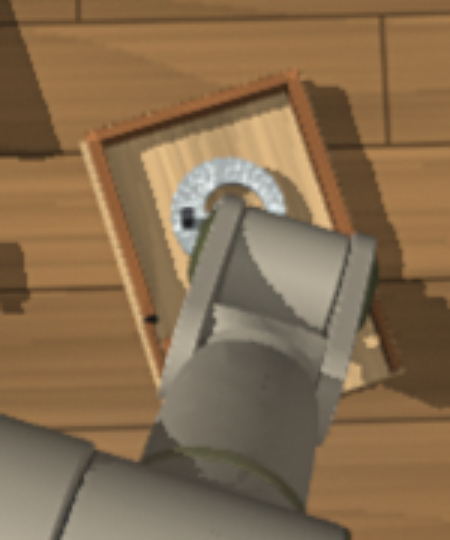

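The board, at (280,260) in the scene crop, is in the cheeks with the bolt through the fork and no side force. Board x is about -0.1125. Now feeling for the stop.

```bash
cat > f.py <<'E'
from h import *
np.set_printoptions(precision=4,suppress=True)
o=get_obs();p=np.array([.6179,-.0155]);y=.2855;c,s=np.cos(y),np.sin(y)
R=np.array([[c,s],[-s,c]]);print("t",o["time"],"tray xy",R@(o["position"][:2]-p),"z",o["position"][2],"F tray",R@o["force"][:2],o["force"][2],"M",o["ft_torque"],"open",o["opening"],"j6",o["joint_positions"][5])
E
python3 -m jog '[[[0,0.002,0],[0,0,0],0.8],[[0,0.004,0],[0,0,0],0.8],[[0,0.006,0],[0,0,0],0.8],[[0,0.006,0],[0,0,0],0.8]]' >/dev/null; python3 f.py
python3 -m jog '[[[0,0.001,0],[0,0,0],0.8],[[0,0.0015,0],[0,0,0],0.8],[[0,0.0015,0],[0,0,0],0.8]]'>/dev/null; python3 f.py
```

```text
t 7.125 tray xy [-0.1063 -0.0001] z 0.049319301883002 F tray [ 0.9384 -0.0176] -2.9748699481715284 M [0.0142 0.0558 0.0083] open 0.023201691346739873 j6 -0.6030443832820526
t 7.5 tray xy [-0.105 -0.   ] z 0.04930715037529803 F tray [0.0976 0.4516] -4.603748452852633 M [ 0.0076 -0.0165 -0.0149] open 0.023414855193555094 j6 -0.6013828568377483
```

```bash
for i in 1 2 ; do python3 -m jog '[[[0,0.001,0],[0,0,0],0.8],[[0,0.001,0],[0,0,0],0.8]]' >/dev/null; python3 f.py; done
```

```text
t 7.75 tray xy [-0.1039 -0.0001] z 0.04933697318578484 F tray [ 0.6145 -0.6694] -3.601622731277191 M [-0.0174  0.0262  0.0062] open 0.023462633711333 j6 -0.6002540196196251
t 8.0 tray xy [-0.1029 -0.0001] z 0.049334693140390684 F tray [0.0704 0.0273] -4.473708822275788 M [-0.0068  0.0414  0.0394] open 0.023368750018017706 j6 -0.5990993078558545
```

```bash
python3 -m jog '[[[0,0.001,0],[0,0,0],0.8],[[0,0.001,0],[0,0,0],0.8]]' >/dev/null; python3 f.py
python3 -m jog '[[[0,0.001,0],[0,0,0],0.8],[[0,0.001,0],[0,0,0],0.8]]' >/dev/null; python3 f.py
```

```text
t 8.25 tray xy [-0.1019 -0.0001] z 0.049329214005708215 F tray [-0.407  -0.3502] -4.765121424356683 M [-0.0326  0.0546 -0.0255] open 0.02323513796791118 j6 -0.5980238116903972
t 8.5 tray xy [-0.101  -0.0001] z 0.04930436112152964 F tray [-0.1261  0.664 ] -4.443449054557934 M [0.0197 0.008  0.0252] open 0.02320907468225041 j6 -0.5969379810245022
```

```bash
python3 -m jog '[[[0,0.001,0],[0,0,0],0.8],[[0,0.001,0],[0,0,0],0.8]]' >/dev/null; python3 f.py
python3 -m jog '[[[0,0.001,0],[0,0,0],0.8],[[0,0.001,0],[0,0,0],0.8]]' >/dev/null; python3 f.py
```

```text
t 8.75 tray xy [-0.0999 -0.0001] z 0.049339319943493394 F tray [-0.6436 -0.7637] -3.8713966823421786 M [-0.0707  0.0588  0.047 ] open 0.023394889508316013 j6 -0.595840684881604
t 9.0 tray xy [-0.099  -0.0001] z 0.049321718104032804 F tray [-0.2159  0.7638] -4.846435670245662 M [-0.0118 -0.0112  0.0045] open 0.023225284001285526 j6 -0.5947182579806702
```

```bash
python3 -m jog '[[[0,0.0007,0],[0,0,0],0.8],[[0,0.0007,0],[0,0,0],0.8]]' >/dev/null; python3 f.py
python3 -m jog '[[[0,0.0007,0],[0,0,0],0.8],[[0,0.0007,0],[0,0,0],0.8]]' >/dev/null; python3 f.py
python3 - <<'E'
from h import *
c=camera("scene");save(cv2.resize(c["image"][150:270,170:310],None,fx=5.,fy=5.,interpolation=2),"s4.png")
E
```

```text
t 9.25 tray xy [-0.0984 -0.    ] z 0.04928733197318119 F tray [ 0.2627 -0.41  ] -3.0894351740312747 M [-0.0348  0.073   0.07  ] open 0.023420859792071962 j6 -0.5939827283733833
t 9.5 tray xy [-0.0981  0.0001] z 0.049216213319070556 F tray [-4.2104  0.6444] -1.7666200565800665 M [-0.3546  0.6683 -0.0241] open 0.023084106921328118 j6 -0.5931785206802502
```

View pics/s4.png

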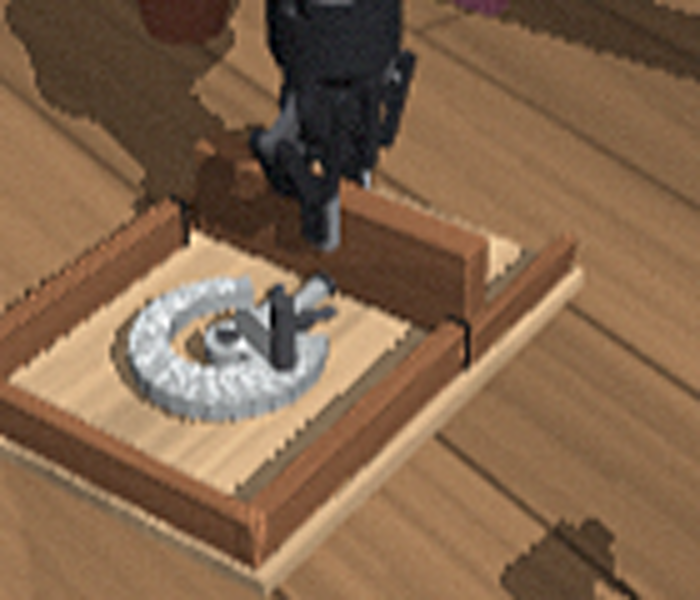

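```bash
python3 -m jog '[[[0,0.0005,0],[0,0,0],0.8],[[0,0.0005,0],[0,0,0],0.8]]' >/dev/null; python3 f.py
```

```text
t 9.8 tray xy [-0.098   0.0001] z 0.049189392251467234 F tray [-6.8746 -0.6246] -1.4553780024242973 M [-0.5303  1.1057 -0.0735] open 0.02337034788773403 j6 -0.5926162501275651
```

The pin's stop is felt at 6.9 N, with board x at about -0.098. Setting the board down, releasing, rising and moving over to the knob.

```bash
python3 -m jog '[[[0,-0.0006,0.001],[0,0,0],0.8],[[0,-0.0006,0.002],[0,0,0],0.8],[[0,-0.0006,0.002],[0,0,0],0.55],[[0,-0.0006,0.002],[0,0,0],0.4],[[0,-0.0006,0.002],[0,0,0],0.4],[[0,-0.0006,0.002],[0,0,0],0.4],[[0,-0.0006,-0.01],[0,0,0],0.4],[[0,0,-0.04],[0,0,0],0.4],[[0,0,-0.07],[0,0,0],0.4],[[0.01,0.03,-0.09],[0,0,0],0.4],[[0.028,0.065,-0.09],[0,0,0],0.6],[[0.041,0.098,-0.09],[0,0,0],0.6],[[0.041,0.098,-0.09],[0,0,0],0.6]]' ; python3 f.py
python3 - <<'E'
from h import *
c=camera("scene");save(cv2.resize(c["image"][110:270,150:310],None,fx=3.7,fy=3.7,interpolation=2),"s5.png")
for d in mark_of("cam_knob",c): print(d, atz(d["position"][::-1],c,.082))
E
```

```text
time: 11.42
position: [0.6083, 0.0254, 0.1398]
tool_rot: [0.598, 0.801, 0.0, 0.0]
force: [-0.1, -0.0, 0.6]
opening: 0.034
t 11.425 tray xy [0.0023 0.042 ] z 0.1397882594619008 F tray [-0.126   0.0072] 0.6069367081192445 M [-0.0349  0.0651 -0.0488] open 0.03402075118557254 j6 -0.44072879596934994
{'position': [208.4, 225.3], 'conf': 0.7} [0.6105822 0.0174808 0.082    ]
{'position': [186.7, 236.7], 'conf': 0.38} [ 0.52242388 -0.04692316  0.082     ]
```

View pics/s5.png

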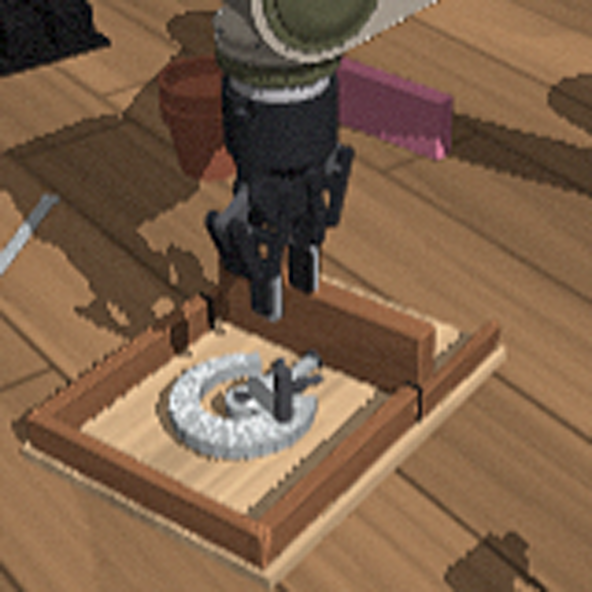

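Fingers are at crop (290,290) and the knob is upright at (283,365), within about 3 mm of the target. Descending around it.

```bash
python3 -m jog '[[[-0.002,0,0.03],[0,0,0],0.6],[[-0.002,0,0.055],[0,0,0],0.6],[[-0.002,0,0.075],[0,0,0],0.6],[[-0.002,0,0.09],[0,0,0],0.6],[[-0.002,0,0.095],[0,0,0],0.6],[[-0.002,0,0.095],[0,0,0],0.75],[[-0.002,0,0.095],[0,0,0],0.75]]' ; python3 f.py
python3 - <<'E'
from h import *
c=camera("scene");save(cv2.resize(c["image"][150:250,170:290],None,fx=5,fy=5,interpolation=2),"s6.png")
c=camera("top");save(cv2.resize(c["image"][110:230,200:340],None,fx=4,fy=4,interpolation=2),"t6.png")
E
```

```text
time: 12.4
position: [0.6081, 0.0221, 0.0451]
tool_rot: [0.599, 0.801, 0.0, 0.001]
force: [-0.2, 0.5, 0.0]
opening: 0.0212
t 12.4 tray xy [0.0012 0.0388] z 0.045056342629495594 F tray [-0.0842  0.5817] 0.022383817870171796 M [ 0.0213 -0.0822  0.0197] open 0.0212008361394294 j6 -0.4440505020915839
```

View pics/s6.png

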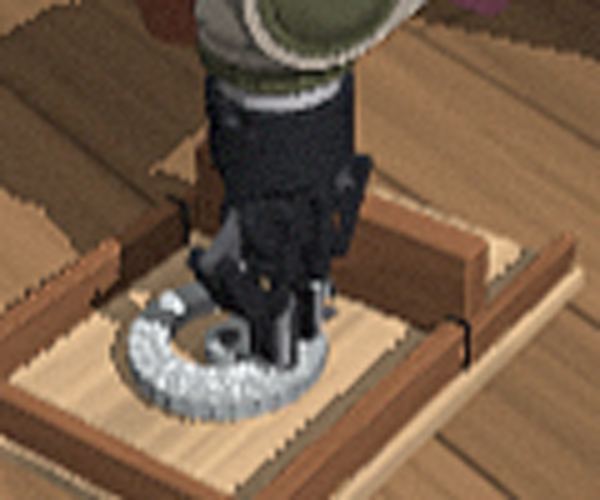

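View pics/t6.png

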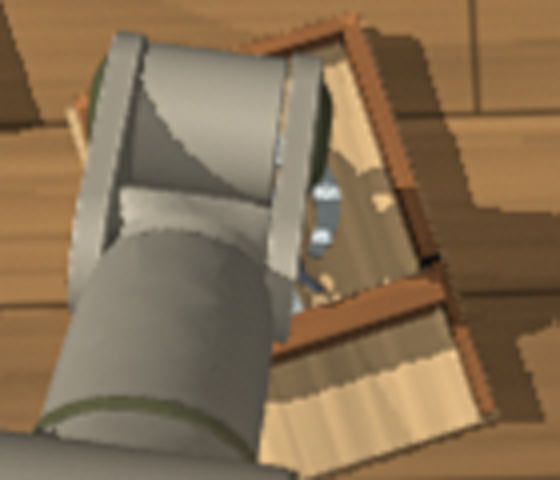

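The knob (crop s6 at about (285,345)) stands between the fingers and there is no contact force. Turning clockwise along the orbit, with the jaws turning too.

```bash
python3 -m jog '[[[-0.0002,0.0041,0],[0,0,0.1],0.75],[[-0.0008,0.0081,0],[0,0,0.2],0.75],[[-0.0018,0.0121,0],[0,0,0.3],0.75],[[-0.0032,0.016,0],[0,0,0.4],0.75],[[-0.0032,0.016,0],[0,0,0.4],0.75]]' ; python3 f.py
python3 - <<'E'
from h import *
c=camera("scene");save(cv2.resize(c["image"][150:250,170:290],None,fx=5,fy=5,interpolation=2),"s7.png")
E
```

```text
time: 13.12
position: [0.6241, 0.0237, 0.0445]
tool_rot: [0.746, 0.666, 0.0, 0.0]
force: [0.2, -0.5, -0.4]
opening: 0.0214
t 13.125 tray xy [0.017  0.0359] z 0.044524426392734795 F tray [ 0.0636 -0.5087] -0.4377366049866639 M [-0.0589  0.0156 -0.0466] open 0.021364608580826748 j6 -0.03839879648330056
```

View pics/s7.png

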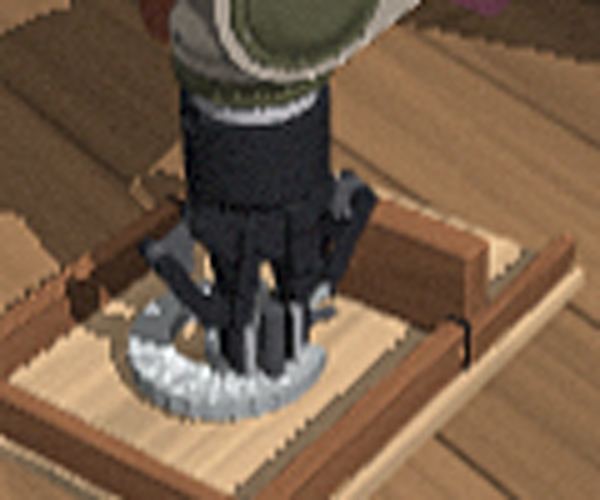

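The knob, at (270,340), is moving with the fingers. Continuing.

```bash
python3 -m jog '[[[-0.0002,0.0041,0],[0,0,0.1],0.75],[[-0.0008,0.0081,0],[0,0,0.2],0.75],[[-0.0018,0.0121,0],[0,0,0.3],0.75],[[-0.0032,0.016,0],[0,0,0.4],0.75]]' >/dev/null; python3 f.py
python3 -m jog '[[[-0.0002,0.0041,0],[0,0,0.1],0.75],[[-0.0008,0.0081,0],[0,0,0.2],0.75],[[-0.0018,0.0121,0],[0,0,0.3],0.75],[[-0.0032,0.016,0],[0,0,0.4],0.75]]' >/dev/null; python3 f.py
python3 - <<'E'
from h import *
c=camera("scene");save(cv2.resize(c["image"][150:250,170:290],None,fx=5,fy=5,interpolation=2),"s8.png")
E
```

```text
t 13.675 tray xy [0.0302 0.0272] z 0.0443504044975189 F tray [0.1692 2.8099] -0.36224147320983713 M [ 0.356   0.1603 -0.0379] open 0.021943477505908554 j6 0.35944739658482255
t 14.175 tray xy [0.0393 0.0137] z 0.04434864788856062 F tray [0.0119 4.4672] -0.13963417381147064 M [ 0.6391  0.0918 -0.0097] open 0.021332659767524048 j6 0.7459496617538577
```

View pics/s8.png

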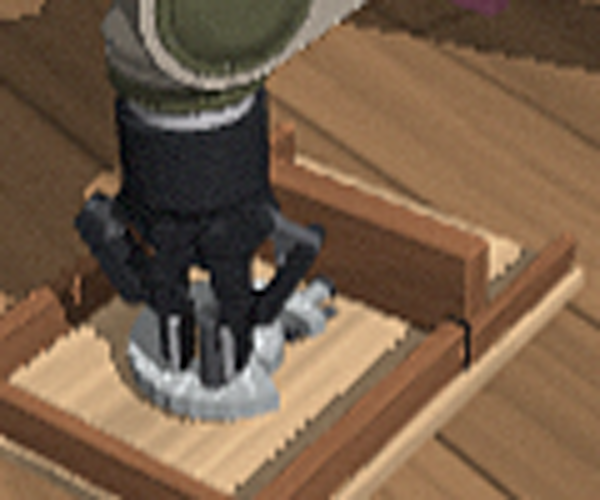

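```bash
python3 -m jog '[[[-0.0002,0.0041,0],[0,0,0.1],0.75],[[-0.0008,0.0081,0],[0,0,0.2],0.75],[[-0.0018,0.0121,0],[0,0,0.3],0.75]]' >/dev/null; python3 f.py
python3 -m jog '[[[-0.0002,0.0041,0],[0,0,0.1],0.75],[[-0.0008,0.0081,0],[0,0,0.2],0.75],[[-0.0018,0.0121,0],[0,0,0.3],0.75]]' >/dev/null; python3 f.py
python3 - <<'E'
from h import *
c=camera("scene");save(cv2.resize(c["image"][150:250,170:290],None,fx=5,fy=5,interpolation=2),"s9.png")
E
```

```text
t 14.6 tray xy [0.0422 0.0018] z 0.04437641338028048 F tray [1.8108 4.2302] -0.3899376932156795 M [ 0.7488 -0.0468 -0.0306] open 0.021233772657615405 j6 1.0300829678413164
t 14.975 tray xy [ 0.0413 -0.0106] z 0.04434988942080049 F tray [1.9245 4.0062] -1.0036433409017822 M [ 0.6085 -0.1176  0.0412] open 0.021287387474766006 j6 1.312636019628505
```

View pics/s9.png

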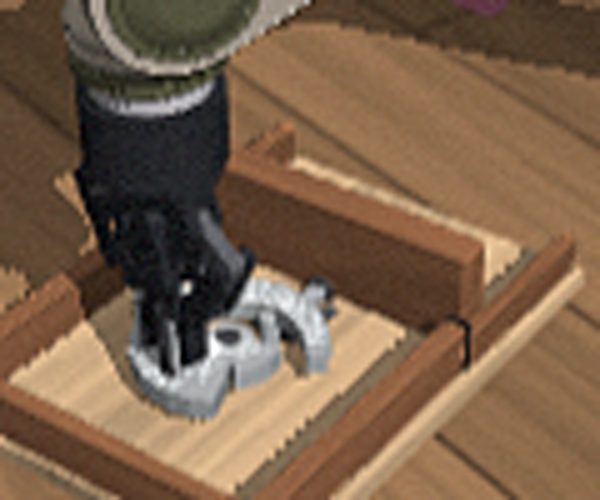

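Run:
```python
from h import *
c=camera("scene");y=.2865;C,S=np.cos(y),np.sin(y)
W=lambda x,yy,z:[.6179+C*x-S*yy,-.0155+S*x+C*yy,z]
im=c["image"][150:250,170:290]; im=cv2.resize(im,None,fx=6,fy=6,interpolation=2)
for n,X,col in [("pin@-36",(-.036,0,.034),(255,0,0)),("axis",(0,0,.036),(0,255,0)),("fk",(-.0745,.0155,.022),(0,0,255)),("fk2",(-.0745,-.0155,.022),(0,0,255)),("rim",(-.056,0,.036),(255,255,0)),("boardtop",(-.086,.1,.08),(255,0,255))]:
    u=(proj(W(*X),c)-[170,150])*6; print(n,u); cv2.circle(im,tuple(int(v) for v in u),3,col,-1)
save(im,"s10.png")
```

```text
pin@-36 [327.66377283 365.257284  ]
axis [280.84254913 400.08267279]
fk [400.78929241 356.54874814]
fk2 [350.9007537  334.71792318]
rim [352.60215699 341.55646407]
boardtop [560.02706133 309.92032842]
```

View pics/s10.png

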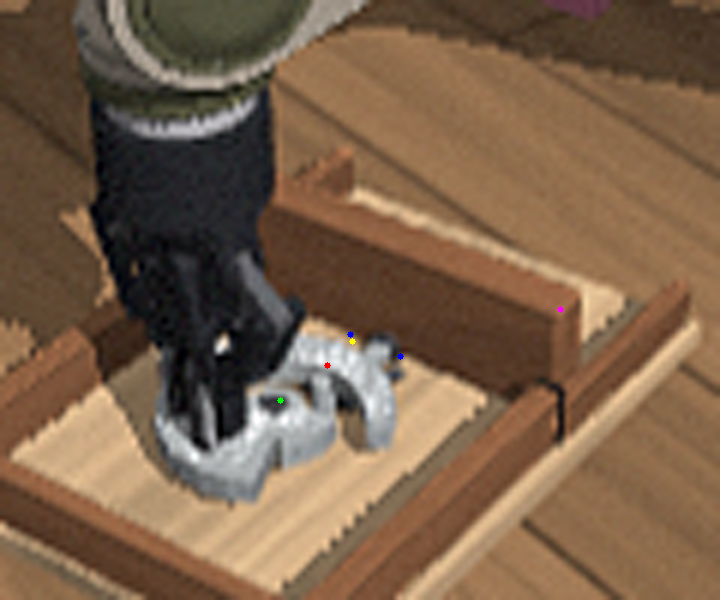

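Comparing s4 with s9, the board's corner moved from (488,240) to (482,245), about 5 mm in. So the hook is drawing it. Continuing in small steps and watching the force.

```bash
python3 -m jog '[[[-0.0001,0.0021,0],[0,0,0.05],0.75],[[-0.0002,0.0041,0],[0,0,0.1],0.75],[[-0.0005,0.0061,0],[0,0,0.15],0.75]]' >/dev/null; python3 f.py
python3 -m jog '[[[-0.0001,0.0021,0],[0,0,0.05],0.75],[[-0.0002,0.0041,0],[0,0,0.1],0.75],[[-0.0005,0.0061,0],[0,0,0.15],0.75]]' >/dev/null; python3 f.py
```

```text
t 15.45 tray xy [ 0.0392 -0.0164] z 0.04441102180138207 F tray [1.9642 3.8142] -0.3203389578798341 M [ 0.6143 -0.0632  0.0086] open 0.021157309000950017 j6 1.4507583171332394
t 15.825 tray xy [ 0.0364 -0.0219] z 0.044404288580331144 F tray [0.8249 5.4807] -0.262141689929942 M [0.662  0.0036 0.0514] open 0.021616737755111408 j6 1.5913239676856403
```

```bash
for i in 1 2; do python3 -m jog '[[[-0.0001,0.0021,0],[0,0,0.05],0.75],[[-0.0002,0.0041,0],[0,0,0.1],0.75]]' >/dev/null; python3 f.py; done
```

```text
t 16.075 tray xy [ 0.034  -0.0253] z 0.04438431489288285 F tray [0.1002 4.0657] 0.009475566896795629 M [ 0.5006  0.113  -0.0188] open 0.021432714445092562 j6 1.6849757279056778
t 16.325 tray xy [ 0.0314 -0.0284] z 0.04436704589391248 F tray [-0.1196  4.3212] 1.362487721325782 M [0.6615 0.1689 0.0204] open 0.02135045260154972 j6 1.7787236748156146
```

```bash
for i in 1 2; do python3 -m jog '[[[-0.0001,0.0021,0],[0,0,0.05],0.75],[[-0.0002,0.0041,0],[0,0,0.1],0.75]]' >/dev/null; python3 f.py; done
```

```text
t 16.575 tray xy [ 0.0286 -0.0314] z 0.044369534002654844 F tray [0.6533 3.4771] -0.2634392733078663 M [0.5505 0.063  0.0452] open 0.021339408835179423 j6 1.8725802733376482
t 16.825 tray xy [ 0.0255 -0.034 ] z 0.04436163262546931 F tray [1.3998 3.3623] -0.09085764599380496 M [0.5946 0.0296 0.0008] open 0.021400217935454914 j6 1.9666262460985209
```

Run:
```python
from h import *
c=camera("scene");save(cv2.resize(c["image"][150:250,170:290],None,fx=5,fy=5,interpolation=2),"s11.png")
```

```text
(no output)
```

View pics/s11.png

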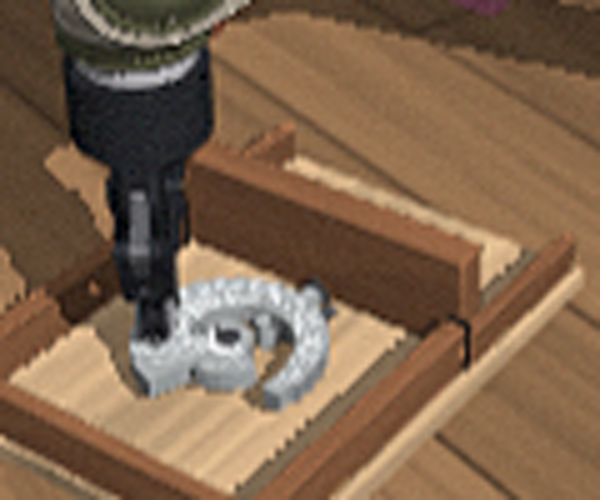

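The pin is visible in the slot at (268,325), so it is hooked, and the board is almost on the strip at (465,325).

```bash
for i in 1 2 ; do python3 -m jog '[[[-0.0001,0.0021,0],[0,0,0.05],0.75],[[-0.0002,0.0041,0],[0,0,0.1],0.75]]' >/dev/null; python3 f.py; done
```

```text
t 17.125 tray xy [ 0.0222 -0.0365] z 0.04436334105201924 F tray [1.3511 2.6011] 0.04703642967868721 M [ 0.5584 -0.0549  0.0414] open 0.021344806747456823 j6 2.0609110993431403
t 17.375 tray xy [ 0.0187 -0.0384] z 0.044387071846487214 F tray [2.1981 3.7952] 0.004785713500149391 M [ 0.7075 -0.1664  0.0447] open 0.02124463644055699 j6 2.1554229683597605
```

```bash
for i in 1 2 ; do python3 -m jog '[[[-0.0001,0.0021,0],[0,0,0.05],0.75],[[-0.0002,0.0041,0],[0,0,0.1],0.75]]' >/dev/null; python3 f.py; done
```

```text
t 17.625 tray xy [ 0.0149 -0.0401] z 0.04442991323182384 F tray [2.2569 2.903 ] -0.023138865016522625 M [ 0.54   -0.1868  0.0141] open 0.021418140641080843 j6 2.2502354195284577
t 17.875 tray xy [ 0.0111 -0.0413] z 0.04446680188681995 F tray [2.4944 3.0272] 0.0012998718041070112 M [ 0.6365 -0.2398  0.0201] open 0.021549010049884045 j6 2.3454000575367107
```

```bash
for i in 1 2 ; do python3 -m jog '[[[-0.0001,0.0021,0],[0,0,0.05],0.75],[[-0.0002,0.0041,0],[0,0,0.1],0.75]]' >/dev/null; python3 f.py; done
python3 - <<'E'
from h import *
c=camera("scene");save(cv2.resize(c["image"][150:250,170:290],None,fx=5,fy=5,interpolation=2),"s12.png")
E
```

```text
t 18.125 tray xy [ 0.0071 -0.0422] z 0.0445038445845132 F tray [2.9992 2.7695] -0.22464586028634448 M [ 0.5168 -0.3051 -0.0247] open 0.021209172173904483 j6 2.4409762507372186
t 18.375 tray xy [ 0.0032 -0.0427] z 0.044565110455316095 F tray [3.5646 3.0742] 0.3473158226808222 M [ 0.5242 -0.3995  0.0171] open 0.020964693347176006 j6 2.5369941722498512
```

View pics/s12.png

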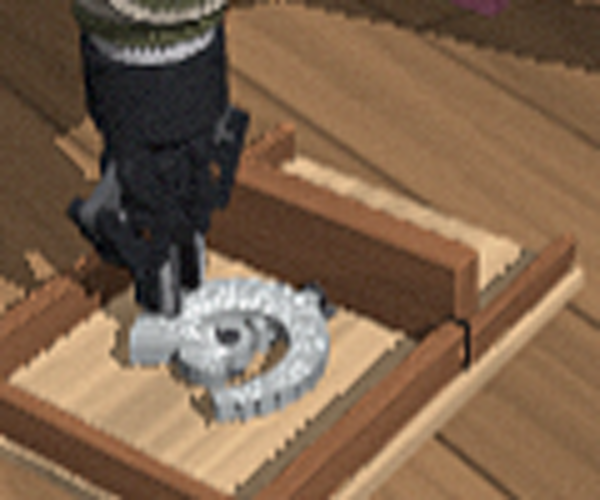

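```bash
for i in 1 2 ; do python3 -m jog '[[[-0.0001,0.0021,0],[0,0,0.05],0.75],[[-0.0002,0.0041,0],[0,0,0.1],0.75]]' >/dev/null; python3 f.py; done
```

```text
t 18.675 tray xy [-0.0007 -0.0427] z 0.044591034668115856 F tray [4.4191 3.5176] -0.8591811367008486 M [ 0.6127 -0.5337  0.0139] open 0.021306940838978012 j6 2.6335991925072464
t 18.925 tray xy [-0.0042 -0.0422] z 0.044652590360349936 F tray [8.4444 3.1845] -2.6602659722407953 M [ 0.8894 -1.0279  0.0777] open 0.021545876720551877 j6 2.7306609021238297
```

Going stiff at 8.4 N; one small step more.

```bash
python3 -m jog '[[[0,0.001,0],[0,0,0.02],0.75],[[0,0.001,0],[0,0,0.02],0.75]]' >/dev/null; python3 f.py
```

```text
t 19.175 tray xy [-0.0052 -0.0421] z 0.04467919138443163 F tray [8.0083 2.8957] -2.1587528811219068 M [ 0.7761 -0.9285  0.0574] open 0.020955204347733344 j6 2.7486265529195006
```

```bash
python3 -m jog '[[[0,0.0015,0],[0,0,0.02],0.75],[[0,0.0015,0],[0,0,0.02],0.75]]' >/dev/null; python3 f.py
python3 - <<'E'
from h import *
c=camera("scene");save(cv2.resize(c["image"][150:250,170:290],None,fx=5,fy=5,interpolation=2),"s13.png")
E
```

```text
t 19.425 tray xy [-0.0066 -0.0419] z 0.044710357794405235 F tray [7.4769 2.4728] -1.5244989311029151 M [ 0.6771 -0.9627  0.0821] open 0.021372705392839524 j6 2.767719895886726
```

View pics/s13.png

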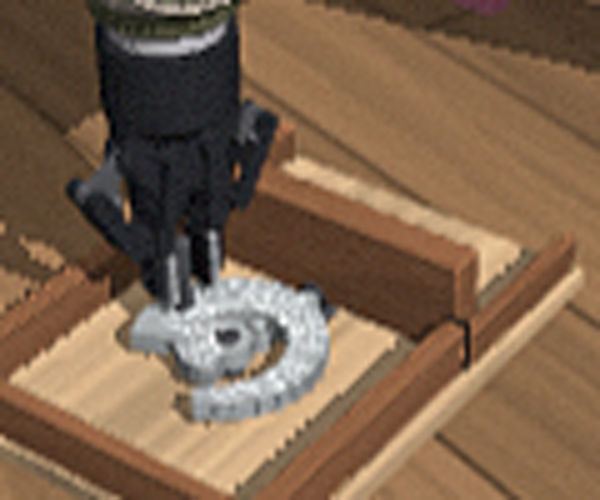

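```bash
python3 -m jog '[[[0,0.0015,0],[0,0,0.02],0.75],[[0,0.0015,0],[0,0,0.02],0.75]]' >/dev/null; python3 f.py
python3 -m jog '[[[0,0.0015,0],[0,0,0.01],0.75],[[0,0.0015,0],[0,0,0.01],0.75]]' >/dev/null; python3 f.py
```

```text
t 19.725 tray xy [-0.0085 -0.0418] z 0.04469515909270915 F tray [4.7031 1.8717] 0.37433713933431656 M [ 0.41   -0.6077  0.037 ] open 0.021404204090038455 j6 2.7868649804716217
t 19.975 tray xy [-0.0096 -0.0416] z 0.044714147628596934 F tray [7.7325 1.4284] -2.2772603166358163 M [ 0.4804 -0.9339  0.051 ] open 0.02129507130773015 j6 2.795913729982449
```

```bash
python3 -m jog '[[[-0.0002,0.0015,0],[0,0,0.01],0.75],[[-0.0002,0.0015,0],[0,0,0.01],0.75]]' >/dev/null; python3 f.py
python3 -m jog '[[[-0.0002,0.0015,0],[0,0,0.01],0.75],[[-0.0002,0.0015,0],[0,0,0.01],0.75]]' >/dev/null; python3 f.py
```

```text
t 20.225 tray xy [-0.0107 -0.0414] z 0.04473846402458437 F tray [ 8.4583 -0.0473] -2.446612762842982 M [ 0.3554 -1.111  -0.0123] open 0.021249200320876245 j6 2.8054516867840933
t 20.475 tray xy [-0.0121 -0.0411] z 0.0447613818215204 F tray [ 9.7116 -1.1451] -3.544776000614701 M [ 0.1683 -1.1464  0.0047] open 0.02087695491634114 j6 2.814915414861732
```

9.8 N: that's the stop. Backing off, opening, and rising clear.

```bash
python3 -m jog '[[[0,-0.001,0],[0,0,0],0.75],[[0,-0.002,0],[0,0,0],0.75],[[0,-0.003,0],[0,0,0],0.75],[[0,-0.0035,0],[0,0,0],0.7],[[0,-0.0035,0],[0,0,0],0.62],[[0,-0.0035,0],[0,0,0],0.62]]' >/dev/null; python3 f.py
python3 - <<'E'
from h import *
c=camera("scene");save(cv2.resize(c["image"][150:250,170:290],None,fx=5,fy=5,interpolation=2),"s14.png")
E
```

```text
t 21.225 tray xy [-0.0104 -0.0411] z 0.04428076659650074 F tray [ 0.0173 -0.3755] -0.005812510209807198 M [ 0.0367 -0.0122  0.0554] open 0.03264972486158201 j6 2.82073032206975
```

View pics/s14.png

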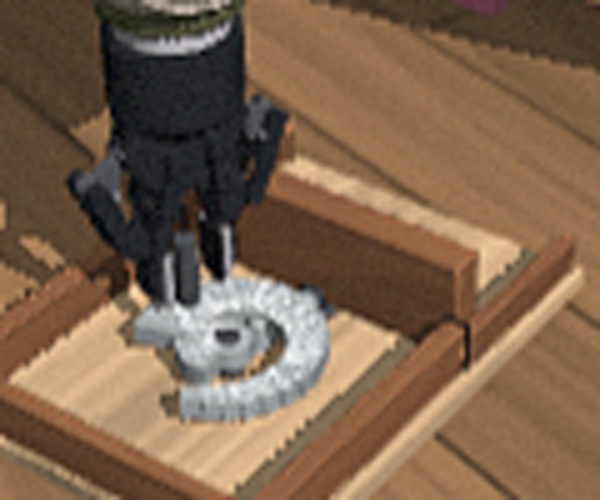

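```bash
python3 -m jog '[[[0,0,-0.02],[0,0,0],0.6],[[0,0,-0.05],[0,0,0],0.6],[[0,0,-0.09],[0,0,0],0.6],[[0,0,-0.13],[0,0,0],0.6],[[0,0,-0.16],[0,0,0],0.6],[[0,0,-0.16],[0,0,0],0.6]]' >/dev/null; python3 f.py
python3 - <<'E'
from h import *
c=camera("scene");save(cv2.resize(c["image"][150:250,170:290],None,fx=5,fy=5,interpolation=2),"s15.png")
C,S=np.cos(.2865),np.sin(.2865)
for d in mark_of("cam_knob",c)[:1]+[dict(position=[0,0],conf=0)]:
    q=atz(d["position"][::-1],c,.082)[:2]-[.6179,-.0155]; print(d,C*q[0]+S*q[1],-S*q[0]+C*q[1])
E
```

```text
t 22.025 tray xy [-0.0097 -0.0415] z 0.20667668623565236 F tray [-0.2913  0.8447] 0.42336982116643196 M [ 0.0373 -0.0105  0.0222] open 0.034091594222865354 j6 2.820825139797705
{'position': [198.2, 206.2], 'conf': 0.88} -0.004026478959414246 -0.03899431397424774
{'position': [0, 0], 'conf': 0} -1.4517351002262917 -4.033408594900271
```

View pics/s15.png

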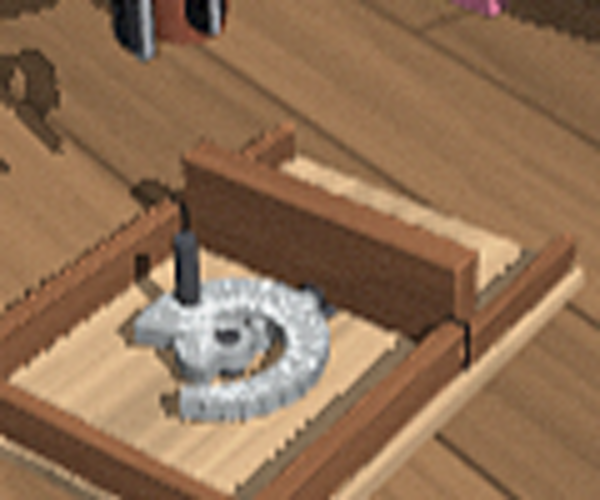

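```bash
python3 -m jog '[[[0.04,0.02,-0.02],[0,0,0],0.6],[[0.08,0.04,-0.03],[0,0,0],0.6],[[0.12,0.06,-0.03],[0,0,0],0.6],[[0.16,0.08,-0.03],[0,0,0],0.6],[[0.2,0.1,-0.03],[0,0,0],0.6],[[0.22,0.11,-0.03],[0,0,0],0.6],[[0.22,0.11,-0.03],[0,0,0],0.6]]'
python3 - <<'E'
from h import *
np.set_printoptions(precision=4,suppress=True)
c=camera("top");save(cv2.resize(c["image"][90:270,190:340],None,fx=3.3,fy=3.3,interpolation=2),"t15.png")
s=camera("scene");save(s["image"],"s16.png")
C,S=np.cos(.2865),np.sin(.2865)
T=lambda q:np.array([C*(q[0]-.6179)+S*(q[1]+.0155),-S*(q[0]-.6179)+C*(q[1]+.0155)])
for n,z in dict(cam_knob=.082,board_top=.08,mister=0,widger=0,sieve=0,pots=0).items():
  for nm,k in (("top",c),("scene",s)):
    for d in mark_of(n,k)[:3]:
        q=atz(d["position"][::-1],k,z); print(n,nm,round(d["conf"],2),q[:2],T(q) if n in("cam_knob","board_top") else "")
E
```

```text
time: 23.0
position: [0.5174, -0.2825, 0.2333]
tool_rot: [0.72, -0.694, -0.001, -0.0]
force: [0.7, 0.4, -0.2]
opening: 0.0341
cam_knob top 0.72 [ 0.6252 -0.06  ] [-0.0055 -0.0447]
cam_knob scene 0.91 [ 0.6274 -0.0688] [-0.0059 -0.0538]
board_top top 0.73 [0.7865 0.2609] [0.2398 0.2175]
board_top top 0.57 [ 0.5381 -0.0459] [-0.0851 -0.0066]
board_top top 0.57 [ 0.2292 -0.3497] [-0.4673 -0.2107]
board_top scene 0.98 [ 0.2483 -0.3266] [-0.4424 -0.194 ]
board_top scene 0.77 [0.8123 0.2753] [0.2686 0.224 ]
board_top scene 0.66 [ 0.5311 -0.0376] [-0.0895  0.0034]
mister top 0.79 [0.6056 0.3696] 
mister scene 0.67 [0.6057 0.3592] 
widger top 0.76 [ 0.6374 -0.3631] 
widger scene 0.57 [ 0.6277 -0.3835] 
sieve top 0.57 [0.4031 0.42  ] 
sieve scene 0.74 [0.4114 0.4215] 
sieve scene 0.26 [ 0.4581 -0.1341] 
pots top 0.79 [ 0.4139 -0.3881] 
pots scene 0.57 [ 0.389  -0.3889]
```

View pics/t15.png

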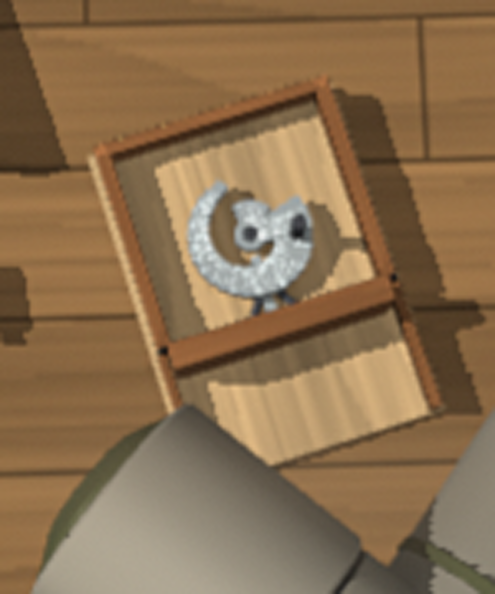

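View pics/s16.png

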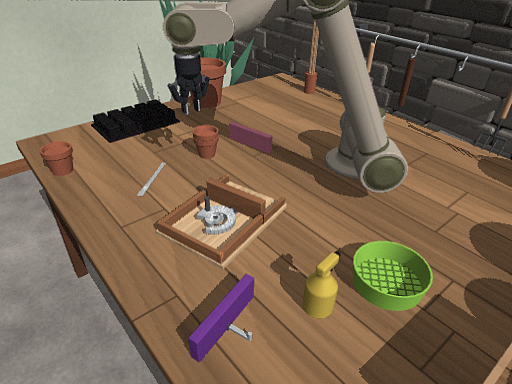

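The top view shows the board flush across both strips, the knob on the -y side, and the gripper clear. The bystanders have not moved. Handing in.

```bash
python3 -c "
from h import *
print(hand_in()); print(get_obs()['time'])"
```

```text
the job is handed in; nothing more can be done
None
the job is handed in; nothing more can be done
```

The tray is closed and the job is handed in, at about 23.5 s of the 72 s allowed; no verdict was reported.

- **Board:** I gripped the oak board by its top edge, lifted it about 2 mm and slid it in. The pin stopped in the disc's mouth at 6.9 N. I then set the board down and let go.
- **Disc:** I turned it about 3.3 rad clockwise with the knob loosely caged between the fingers. The push was about 3 to 5 N most of the way and reached 9.8 N when the knob went stiff. I stopped there, backed off and moved clear.

**Last checks:**
- **Knob:** it is at about (-5, -41) mm in the tray's frame, so it eased back little, if at all.
- **Board:** it looks square and flush on both strips in the pictures.
- **Robot and bystanders:** the last wrist reading was under 1 N, and the gripper was in free air. The bystanders agree with the start to within about 18 mm. That is marker noise: the largest difference came from a low-confidence scene-camera mark of the widger.

**Did not agree or could not be checked:**
- The pin stopped with the board at about x = -98 mm by my tray fit, just outside the stated -101.5 ± 2.5 mm. Calibration error of about 2 mm can explain it.
- The scene camera's last knob mark was about 10 mm off the top camera's.
- The force on the strips could not be measured directly. I inferred it from the stiff knob; the hook itself shows, with the pin in the slot in the pictures.

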